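# Press the finger-jointed front onto a drawer

### The arm

A 7-joint arm with a two-finger parallel gripper is mounted at the origin on the work surface. World frame = base frame: x ahead of the robot, y to its left, z up, the work surface at z = 0. Lengths are in m, angles in rad, forces in N, time in s.
With the tool pointing down it reaches from about 0.4 to 0.875 m from the base axis. Payload 19.3 kg.
Tool frame: the origin (TCP) lies on the centre line of the jaws, within the pads' length; the fingertips stand 14 mm ahead of it and the grasp point (between the pads) lies 5 mm behind it; y points along the fingers, x is the direction in which the jaws open and shut, and the axes are right-handed (so a half turn about y gives the same grasp; the last joint's range is limited). The gripper opens to 85 mm and grips with 20 to 120 N. Pads are 22 mm wide; open, the fingers measure 114 mm over their backs; the gripper's body (76 mm by 85 mm) begins 54 mm behind the grasp point. The pads swing forward as they close: fully open they stand 13 mm farther back than shut.
Start: joints at [-0.07, 0.521, -0.036, 1.599, 0.021, 1.021, -0.113], TCP at [0.625, -0, 0.245] pointing down, gripper open.
Joint ranges: [-2.91, 2.91], [-0.3, 2.13], [-1.5, 1.42], [0.17, 2.43], [-1.26, 4.41], [0.16, 1.93], [-2.52, 2.52]. Speed limits (rad/s): [1.89, 1.89, 2.39, 2.39, 3.01, 3.01, 3.01].

### API

Orientations are given as [roll, pitch, yaw] about the fixed x, y, z axes, in that order (R = Rz(yaw) Ry(pitch) Rx(roll)).
In Python, from workcell import monitor, grab_frame, workorder gives the robot as it stands.
- The arm moves only by the tool drive_tool, never from a script. Its argument "steps" is one flat list of numbers, 5 for each row, row after row: the finger opening in mm, from 0 to 85.4, then the shift along the world's x, y, z in mm, then the turn about the world's z in degrees. In form: [fingers, tx, ty, tz, twist, fingers, tx, ty, tz, twist, ...]. A call has exactly 5 rows; each row shifts and turns the commanded pose from where the row before left it; what a row does not reach is not made up. A row lasts 1/12 s, in which the tool goes at most 41.7 mm and 7.16 degrees, less where a joint would pass 70% of its speed; a pose out of reach is approached as far as the arm can. A call is refused whole if a number of a shift passes 41.7 or a number of a turn 7.16, either way. A call with a gripper value outside its range is refused whole. The fingers move at their own pace and stop on an object; "grip_force" is the grip in N (left out, the last holds). Time passes only in rows, so rows that do not move let the fingers close, or fill a call up. It gives the time, the measured TCP pose, the force and the opening at its end, in the units of the state.
- monitor.observe(): the state, without advancing time (a new reading comes with each control period).
- grab_frame(name): name is "scene" or "side" or "wrist"; returns a dict with "frame" (420x560x3 uint8, red, green, blue), "vertical_fov" (degrees; the focal length in pixels is half the picture's height over the tangent of half this angle, whatever the lens; pixels are square), "cx", "cy" (the principal point, pixels), "xyz" and "orientation" of the camera in the world. Camera axes: x right, y down, z forward; pixel columns grow to the right and rows downward; lengths in m; the calibration is good to about 2 mm. The wrist camera is an equidistant fisheye: a pixel r from the principal point sees the ray r / f radians off the axis. A picture is of the moment at which its call begins. There is no depth.
- workorder.job_done(): hands the job in, once; it reports no verdict.
The state is a dict: "clock": time; "qpos": joint angles; "qd": joint speeds; "joint_efforts": joint torques, N m; "position": TCP position; "tool_rot": TCP orientation; "force": force on the tool from outside, world axes, zero at the start; "moment": the same for the moment, N m; "grip_width": finger opening in m.
Only numpy, scipy, OpenCV 4.12 (cv2) and the standard library are available. Lean on these libraries where they do the work, as an engineer would, in place of code of your own. Each camera call takes 0.05 s, during which the arm holds its last target. There are 200 camera calls.

### The job

Dry-fit the drawer: pick up the loose dark drawer front by its steel pull and lower it, pull side up and either way round, onto the light sides of the clamped drawer frame so that every finger drops into its own socket. The fit is snug, so feel your way in and press it home along both joints until it sits fully down, flush with the finger ends all round, never leaning on it with more than about 3 kg (30 N). Then let go and leave it there, without shifting the glue bottle, the tape measure or the offcut that lie beside the work.

Things in the scene. Friction and masses are not known exactly. Their poses are not given: they have to be found in the camera images.
- front: The loose drawer front: dark walnut board 108 x 210 mm (x, y), 12 mm thick, 0.2 to 0.4 kg, lying on the bench, steel pull up. Origin: centre of its underside, z up, y along its length. Symmetric: fits either way round. Each end is cut into 5 fingers, 12 mm long (y = +-93 to +-105 mm), at x = -48, -24, 0, 24, 48 mm, 10.4 mm wide, with 13.6 mm notches between them.
- front_pull (a point): Centre of the front's pull: a flat steel bar 12 mm wide (x), 120 mm long (y), 10 mm high, on two posts at y = +-52 mm. This point lies 42 mm above the front's underside, 30 mm above its top face; 25 mm clear under the bar.
- front_end_a (a point): Point on the front's top face over the joint at one end: (0, +99, 12) mm in the front's frame. The end can be pushed down anywhere from |y| = 75 to 99 mm. Lower edges are eased: finger flanks barely (0.3 mm), notch roots (y = +-93 mm) by a bevel 4 mm wide, 8 mm high.
- front_end_b (a point): The same point at the other end: (0, -99, 12) mm in the front's frame.
- frame: The drawer frame, open at the top: plywood board 260 x 280 x 18 mm (x, y), fixed, on it the drawer's dark back, clamped flat by two toggle clamps with red handles (under 85 mm high, y = 0, |x| 35 to 120 mm), and two light beech sides, 108 mm wide (x), 12 mm thick, standing at y = +-99 mm up to 168 mm above the bench. Origin: centre of the board's underside, z up.
- frame_joint_a (a point): On the board's frame, (0, +99, 156) mm: nominal place of one side's socket bottoms. The side ends in 4 fingers 12 mm wide, 12 mm high, nominally at x = -36, -12, 12, 36 mm; the front's fingers have 0.8 mm spare on each flank. The joints are still dry: each side, on its own, may stand up to 4.5 mm off along x (not measured here); friction holds it there against about 12 N.
- frame_joint_b (a point): The same for the other side, (0, -99, 156) mm. Inner faces are at y = +-93 mm when upright, but left free each side leans in about 1 mm at the top and yields like a spring, 5 N per mm: the front must wedge them apart. Expect 10 to 25 N of push on the way down; friction then keeps the front where it is left.
- frame_seat (a point): Centre of the seat, 156 mm above the bench, level with the socket bottoms: the front's underside centre belongs here, its x along the frame's x (either way), give or take what the sides stand off. Fully home, its top face is 12 mm above this point, flush with the sides' finger ends.
- glue: bystander: yellow glue bottle 44 mm wide, 112 mm high, standing on a corner of the assembly board; origin under its centre
- tape_measure: bystander: yellow tape measure 72 x 40 x 66 mm, lying beside the front; origin under its centre
- offcut: bystander: wooden offcut 120 x 45 x 22 mm, lying beside the front; origin under its centre
There are look-alikes about, which are no part of the job. Leave any pink look-alike of the front alone.

How it is judged:
On the way:
1. all fingers of both ends have entered their sockets by 4 mm or more, the front square on the frame (z of each of front_end_a, front_end_b in the frame of frame_seat below 0.02 m and horizontal distance between front and frame_seat below 0.008 m and angle between the x axis of front and the x axis of frame, either way round below 0.06 rad), for 0.1 s.
At the end, for the whole second after the job is handed in: The front lies on the frame's seat, pull up, in line with the frame (within 8 mm and 0.06 rad, either way round) and at rest, both ends fully home: the top face at each end no more than 1.5 mm above flush (z of each of front_end_a, front_end_b in the frame of frame_seat below 0.0135 m and horizontal distance between front and frame_seat below 0.008 m and angle between the x axis of front and the x axis of frame, either way round below 0.06 rad and angle between front's own z axis and vertical below 0.02 rad and linear speed of front below 0.01 m/s and angular speed of front below 0.05 rad/s); the robot touches nothing.
It fails at once if the joint is forced: the contact forces between the front and the frame (pinch of the sides, wedging and push) add up to more than 65 N (contact force between front and frame above 65 N).
It fails at once if the glue bottle, the tape measure or the offcut is moved by more than 25 mm (distance of any of glue, tape_measure, offcut from where it was at the start of the episode above 0.025 m).
It also fails if it takes over 72 s, if anything falls off the work surface, if the arm or the gripper's body presses on something with over 40 N, if the wrist force passes 120 N, or if a joint passes its speed limit or range.

## Working session

There is one attempt and no reset: what is moved stays moved. The work goes in short steps, Python scripts to look and compute and a tool call to move; the robot and the scene stay as the last step left them, time stands still between calls to the robot, and variables do not carry over. Pictures are saved under pics/ and viewed, about 8 in all and at most 12, crops included, and the job is handed in when it is done.

Besides the shell and the picture viewer there is one more tool, called as name(argument=value, ...), one argument or row to a line, values as JSON. drive_tool: Moves the arm, as the interface text tells. Its arguments: {"type":"object","properties":{"steps":{"type":"array"},"grip_force":{"type":"number"}},"required":["steps"]}

```bash
mkdir -p pics; cat > h.py <<'E'
import numpy as np, cv2, json
from workcell import monitor, grab_frame, workorder
from scipy.spatial.transform import Rotation as R
def snap(n,fn):
    d=grab_frame(n); cv2.imwrite('pics/'+fn+'.png',cv2.cvtColor(d['frame'],cv2.COLOR_RGB2BGR))
    m={k:(np.array(v).tolist()) for k,v in d.items() if k!='frame'}; json.dump(m,open('pics/'+fn+'.json','w')); return d
def cal(fn):
    m=json.load(open('pics/'+fn+'.json')); o=np.array(m['orientation'])
    Rm=o if o.shape==(3,3) else R.from_euler('xyz',o).as_matrix() 
    f=210/np.tan(np.radians(m['vertical_fov']/2)); return m,Rm,f
def ray(fn,u,v):
    m,Rm,f=cal(fn); a=np.array([u-m['cx'],v-m['cy']])
    if 'wrist' in fn:
        r=np.hypot(*a); t=r/f; d=np.array([*(a/max(r,1e-9)*np.sin(t)),np.cos(t)])
    else: d=np.array([*(a/f),1.])
    return np.array(m['xyz']),Rm@d
def at_z(fn,u,v,z):
    o,d=ray(fn,u,v); return o+d*(z-o[2])/d[2]
def proj(fn,P):
    m,Rm,f=cal(fn); c=Rm.T@(np.array(P)-m['xyz'])
    if 'wrist' in fn:
        r=np.hypot(c[0],c[1]); t=np.arctan2(r,c[2]); s=f*t/max(r,1e-9); return m['cx']+s*c[0],m['cy']+s*c[1]
    return m['cx']+f*c[0]/c[2],m['cy']+f*c[1]/c[2]
def tri(*obs):
    A=np.zeros((3,3));b=np.zeros(3)
    for fn,u,v in obs:
        o,d=ray(fn,u,v); d/=np.linalg.norm(d);M=np.eye(3)-np.outer(d,d);A+=M;b+=M@o
    p=np.linalg.solve(A,b); return p,[np.linalg.norm(np.cross(p-ray(*x)[0],ray(*x)[1]/np.linalg.norm(ray(*x)[1]))) for x in obs]
E
python3 - <<'E'
from h import *
import os
a=[]
for n in('scene','side','wrist'):
    d=snap(n,n+'0'); print({k:v for k,v in d.items() if k!='frame'})
    a.append(d['frame'])
s=monitor.observe();print(s)
cv2.imwrite('pics/m.png',cv2.cvtColor(cv2.resize(np.vstack([np.hstack(a[:2]),np.hstack([a[2],a[2]*0])]),(800,600)),cv2.COLOR_RGB2BGR))
E
```

```text
{'vertical_fov': 56.44436284482171, 'cx': 279.22862524336153, 'cy': 204.3301473370782, 'xyz': array([ 1.05355497, -0.40265737,  0.9358204 ]), 'orientation': array([-2.43744178,  0.00882693,  0.86923187])}
{'vertical_fov': 51.66482114461372, 'cx': 281.96087544424455, 'cy': 207.5989162945346, 'xyz': array([0.14785166, 0.98217711, 0.89769824]), 'orientation': array([-2.22428991, -0.00432279, -2.78981246])}
{'vertical_fov': 65.70646984690485, 'cx': 273.8186178954988, 'cy': 209.90665449649666, 'xyz': array([0.62569218, 0.07889264, 0.37323766]), 'orientation': array([2.83001708e+00, 1.93053725e-03, 3.20481858e-04])}
{'clock': 0.15, 'qpos': array([-0.0701937 ,  0.52187559, -0.03630803,  1.59983239,  0.02119739,
        1.02108912, -0.11281179]), 'qd': array([-0.00032972, -0.00118997,  0.00045447, -0.00037402,  0.00019876,
       -0.00046669,  0.00051507]), 'joint_efforts': array([ 4.00798544e-04, -9.27376485e+01,  1.98035471e+00, -3.70049715e+01,
        1.79930578e-02,  6.46477114e-03, -1.41420460e-05]), 'position': array([ 6.24782760e-01, -4.11522857e-05,  2.44875096e-01]), 'tool_rot': array([-1.57085701e+00,  8.17415805e-04, -4.94237437e-05]), 'force': array([0.54723094, 0.09511218, 0.88555142]), 'moment': array([0.04365099, 0.08044572, 0.05490005]), 'grip_width': 0.0858708845409434}
```

View pics/m.png

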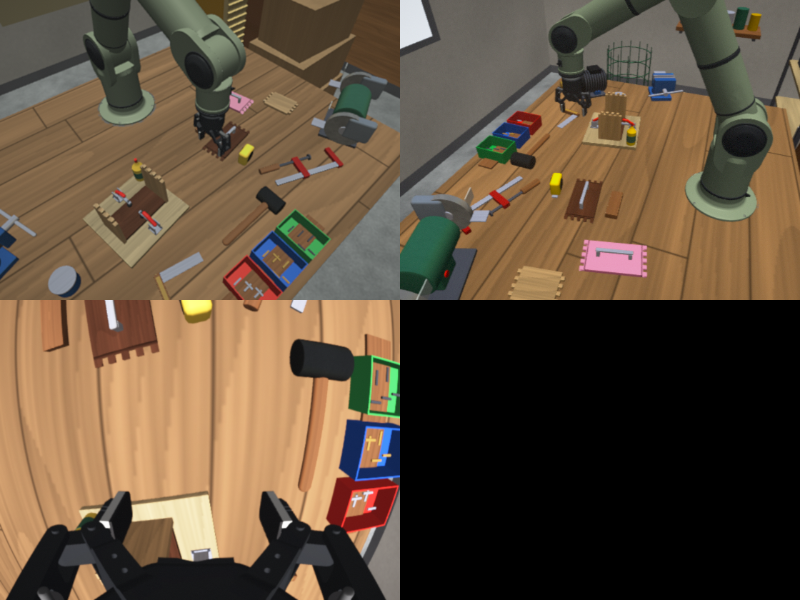

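The overview shows the dark front with its steel pull in side at about (585,198)/800-scale. The look-alikes are the pink front at (613,257), the pale slatted offcuts at (537,283), and the offcut at (614,205). Next I'll check the dark front in close crops.

```bash
python3 - <<'E'
import cv2,numpy as np
s=cv2.imread('pics/side0.png')
a=cv2.resize(s[230:330,200:333],(798,600),interpolation=cv2.INTER_CUBIC)
cv2.imwrite('pics/c1.png',a)
b=cv2.resize(s[120:220,240:373],(798,600),interpolation=cv2.INTER_CUBIC)
cv2.imwrite('pics/c2.png',b)
E
```

```text
(no output)
```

View pics/c1.png

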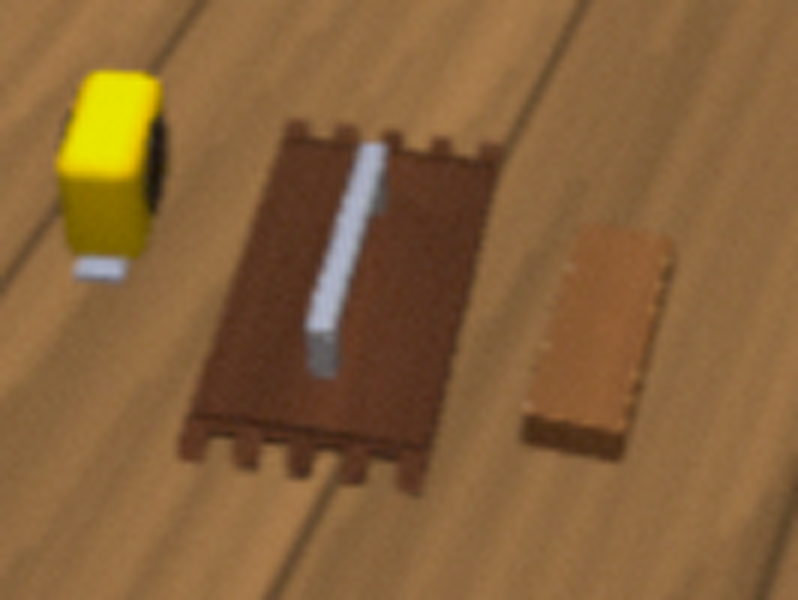

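View pics/c2.png

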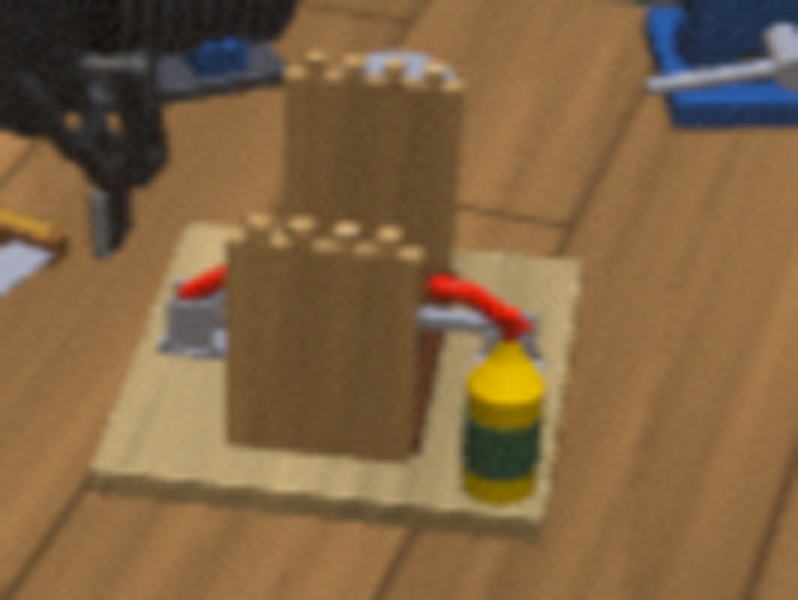

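```bash
python3 - <<'E'
from h import *
np.set_printoptions(precision=4,suppress=True)
A=lambda u,v,z:at_z('side0',200+u/6,230+v/6,z)
p,q=A(373,143,.047),A(322,324,.047); print('bar',p,q,(p+q)/2,np.linalg.norm(p-q),np.degrees(np.arctan2(*(q-p)[1::-1])))
# board corners top z=.012
c=[A(*k,.012) for k in((288,122),(503,147),(418,482),(183,452))]
print(np.array(c),np.mean(c,0)); print([np.linalg.norm(c[i]-c[i-1]) for i in range(4)])
B=lambda u,v,z:at_z('side0',240+u/6,120+v/6,z)
c=[B(*k,.018) for k in((190,225),(580,258),(540,520),(95,473))]
print(np.array(c),np.mean(c,0)); print([np.linalg.norm(c[i]-c[i-1]) for i in range(4)])
print('sides top', [B(*k,.168) for k in((297,70),(455,82),(243,238),(412,253))])
print('glue',B(502,485,.018),'tape',A(105,250,0),'offcut',A(600,320,.022))
E
```

```text
bar [0.5055 0.1597 0.047 ] [0.4832 0.2732 0.047 ] [0.4944 0.2164 0.047 ] 0.11569917681370784 101.13449813127843
[[0.5654 0.1266 0.012 ]
 [0.4594 0.1062 0.012 ]
 [0.423  0.3129 0.012 ]
 [0.5242 0.3331 0.012 ]] [0.493  0.2197 0.012 ]
[np.float64(0.21052406117750336), np.float64(0.10792567626644248), np.float64(0.20985521084078101), np.float64(0.10315828525925233)]
[[ 0.6895 -0.3873  0.018 ]
 [ 0.44   -0.4371  0.018 ]
 [ 0.3912 -0.1587  0.018 ]
 [ 0.641  -0.1127  0.018 ]] [ 0.5404 -0.2739  0.018 ]
[np.float64(0.2788857593022639), np.float64(0.25448519270194), np.float64(0.282588067064851), np.float64(0.25394123405092217)]
sides top [array([ 0.6023, -0.3436,  0.168 ]), array([ 0.5095, -0.3623,  0.168 ]), array([ 0.5655, -0.1512,  0.168 ]), array([ 0.4756, -0.1684,  0.168 ])]
glue [ 0.4201 -0.1829  0.018 ] tape [0.6168 0.2266 0.    ] offcut [0.3766 0.2065 0.022 ]
```

drive_tool(
  steps=[85, -25, 20, 0, 2.2, 85, -25, 20, 0, 2.2, 85, -25, 20, 0, 2.2, 85, -25, 20, 0, 2.2, 85, -20, 20, 0, 2.0],
  grip_force=60,
)

```text
clock: 0.57
position: [0.5031, 0.1006, 0.2452]
tool_rot: [-1.571, 0.001, 0.19]
force: [0.5, 0.3, -0.6]
grip_width: 0.0849
```

drive_tool(
  steps=[85, 0, 0, 0, 0, 85, 0, 0, 0, 0, 85, 0, 0, 0, 0, 85, 0, 0, 0, 0, 85, 0, 0, 0, 0],
)

```text
clock: 0.98
position: [0.5054, 0.0993, 0.2451]
tool_rot: [-1.571, 0.0, 0.187]
force: [-0.7, 0.0, 0.6]
grip_width: 0.0848
```

```bash
python3 - <<'E'
from h import *
d=snap('wrist','wrist1'); f=cv2.imread('pics/wrist1.png'); print(monitor.observe()['position'])
for P in([.494,.217,.047],[.5055,.1597,.047],[.4832,.2732,.047]): print(proj('wrist1',P))
cv2.imwrite('pics/w1.png',cv2.resize(f,(800,600)))
E
```

```text
[0.5053398  0.09938095 0.24505821]
(np.float64(284.13457867442867), np.float64(69.98710296088248))
(np.float64(284.6066947953806), np.float64(127.96993414228986))
(np.float64(283.9365582450397), np.float64(15.457743101901457))
```

View pics/w1.png

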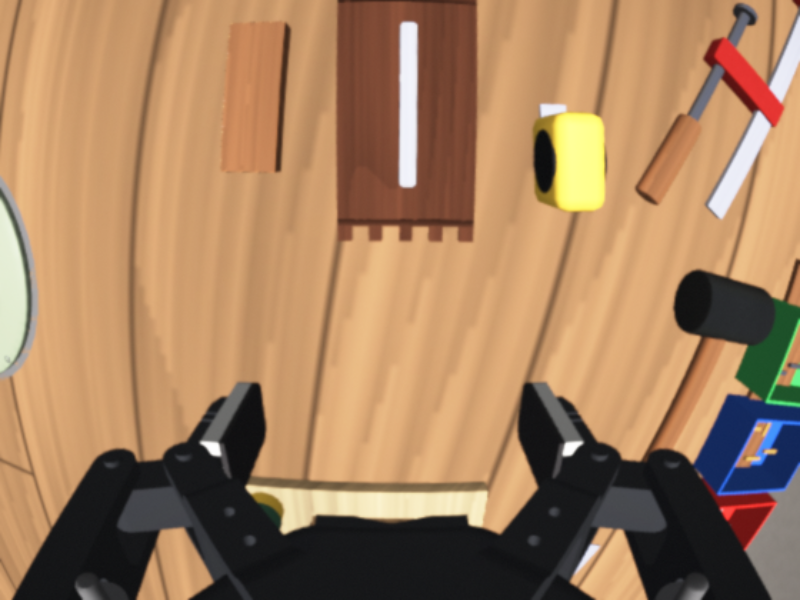

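The bar ends are at (408,22) and (407,187) in the 800x600 view, within about 1 mm of the prediction. The dark front is confirmed, and I'll take it as centre (0.495, 0.215) with yaw about 11 degrees.

drive_tool(
  steps=[60, -2, 23, -20, 0, 60, -2, 23, -20, 0, 60, -2, 23, -20, 0, 60, -2, 23, -20, 0, 60, -2, 23, -20, 0],
)

```text
clock: 1.45
position: [0.4951, 0.2156, 0.1442]
tool_rot: [-1.571, 0.0, 0.187]
force: [1.0, 0.3, 0.5]
grip_width: 0.0598
```

drive_tool(
  steps=[60, 0, 0, -33, 0, 60, 0, 0, -30, 0, 60, 0, 0, -25, 0, 60, 0, 0, -15, 0, 60, 0, 0, -4, 0],
)

```text
clock: 1.87
position: [0.494, 0.2142, 0.0356]
tool_rot: [-1.572, 0.004, 0.188]
force: [-0.7, 0.0, -0.4]
grip_width: 0.0599
```

drive_tool(
  steps=[60, 0, 0, 0, 0, 0, 0, 0, 0, 0, 0, 0, 0, 0, 0, 0, 0, 0, 0, 0, 0, 0, 0, 0, 0],
)

```text
clock: 2.28
position: [0.4955, 0.2151, 0.0392]
tool_rot: [-1.57, -0.001, 0.188]
force: [-7.9, -1.9, 8.5]
grip_width: 0.0118
```

drive_tool(
  steps=[0, 0, 0, 0, 0, 0, 0, 0, 0, 0, 0, 0, 0, 0, 0, 0, 0, 0, 0, 0, 0, 0, 0, 0, 0],
)

```text
clock: 2.7
position: [0.4955, 0.2151, 0.0393]
tool_rot: [-1.571, -0.001, 0.188]
force: [-2.9, -1.5, 11.2]
grip_width: 0.0107
```

drive_tool(
  steps=[0, 0, 0, 5, 0, 0, 0, 0, 15, 0, 0, 0, 0, 30, 0, 0, 0, 0, 36, 0, 0, 0, 0, 38, 0],
  grip_force=100,
)

```text
clock: 3.12
position: [0.4942, 0.2146, 0.1635]
tool_rot: [-1.571, 0.002, 0.189]
force: [0.9, -0.4, -3.1]
grip_width: 0.0095
```

drive_tool(
  steps=[0, 0, 0, 36, 0, 0, 0, 0, 36, 0, 0, 0, 0, 24, 0, 0, 0, 0, 10, 0, 0, 0, 0, 0, 0],
)

```text
clock: 3.53
position: [0.4956, 0.2152, 0.2704]
tool_rot: [-1.57, -0.003, 0.188]
force: [-0.3, 0.6, -2.6]
grip_width: 0.0097
```

The front is held and lifted, at about 2.8 N. I'll carry it past the frame so the wrist camera sees both sides and the front's end in one picture.

drive_tool(
  steps=[0, 2, -10, 0, 0, 0, 3, -20, 0, 0, 0, 4, -30, 0, 0, 0, 5, -38, 0, 0, 0, 5, -38, 0, 0],
)

```text
clock: 3.95
position: [0.513, 0.077, 0.2661]
tool_rot: [-1.571, 0.003, 0.19]
force: [2.1, 0.7, -3.8]
grip_width: 0.0097
```

drive_tool(
  steps=[0, 5, -38, 0, 0, 0, 5, -38, 0, 0, 0, 5, -38, 0, 0, 0, 5, -38, 0, 0, 0, 5, -38, 0, 0],
)

```text
clock: 4.37
position: [0.5378, -0.1136, 0.2661]
tool_rot: [-1.57, 0.003, 0.188]
force: [0.4, -0.4, -2.8]
grip_width: 0.0098
```

drive_tool(
  steps=[0, 5, -38, 0, 0, 0, 5, -38, 0, 0, 0, 5, -38, 0, 0, 0, 5, -38, 0, 0, 0, 5, -38, 0, 0],
)

```text
clock: 4.78
position: [0.5626, -0.3034, 0.2657]
tool_rot: [-1.569, 0.003, 0.188]
force: [0.7, 0.0, -2.0]
grip_width: 0.0099
```

drive_tool(
  steps=[0, 5, -38, 0, 0, 0, 5, -38, 0, 0, 0, 5, -38, 0, 0, 0, 3, -30, 0, 0, 0, 3, -25, 0, 0],
)

```text
clock: 5.2
position: [0.583, -0.4732, 0.2647]
tool_rot: [-1.569, 0.004, 0.187]
force: [0.2, 0.9, -3.5]
grip_width: 0.0096
```

drive_tool(
  steps=[0, 0, -20, 0, 0, 0, 0, -10, 0, 0, 0, 0, 0, 0, 0, 0, 0, 0, 0, 0, 0, 0, 0, 0, 0],
)

```text
clock: 5.62
position: [0.5851, -0.4987, 0.2674]
tool_rot: [-1.569, 0.001, 0.189]
force: [0.4, 0.2, -3.6]
grip_width: 0.0099
```

```bash
python3 - <<'E'
from h import *
d=snap('wrist','wrist2'); f=cv2.imread('pics/wrist2.png'); s=monitor.observe();print(s['position'],s['tool_rot'],s['qpos'])
cv2.imwrite('pics/w2.png',cv2.resize(f,(800,600),interpolation=cv2.INTER_CUBIC))
E
```

```text
[ 0.58529549 -0.49869405  0.26786587] [-1.56984866e+00  1.73426339e-04  1.89698094e-01] [ 0.60392452  0.76009704  0.05090024  1.11023129 -0.03721246  1.27292296
  0.84148345]
```

View pics/w2.png

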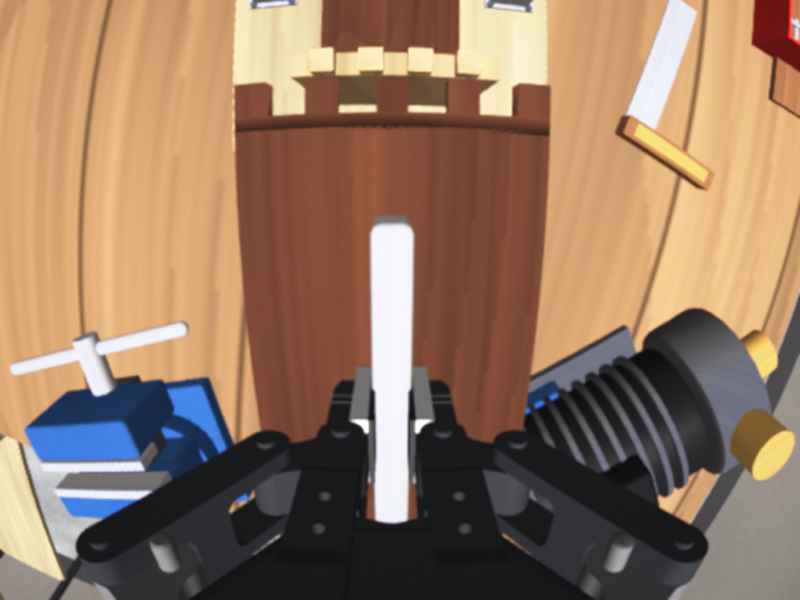

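The picture shows the held front's end fingers at y≈85–115 and the b side's four finger tops at x≈321, 370, 420, 469 (y≈60). I'll enlarge that area.

```bash
python3 - <<'E'
import cv2
f=cv2.imread('pics/wrist2.png')[25:100,155:395]
f=cv2.resize(f,None,fx=3.3,fy=3.3*1.5,interpolation=cv2.INTER_CUBIC); print(f.shape)
cv2.imwrite('pics/w2c.png',f)
E
```

```text
(371, 792, 3)
```

View pics/w2c.png

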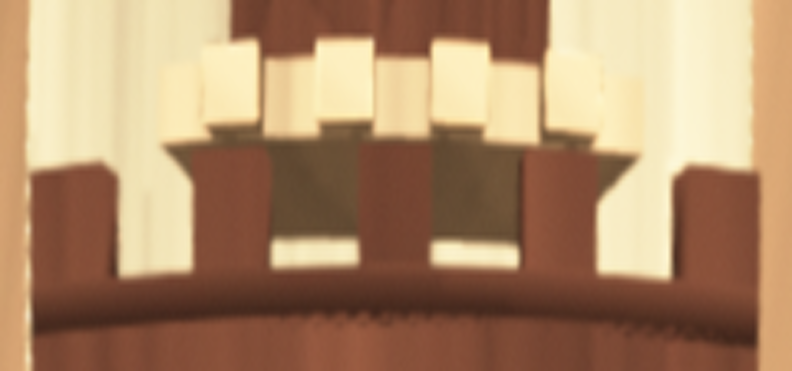

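```bash
python3 - <<'E'
from h import *
np.set_printoptions(precision=4,suppress=True)
P=lambda u,v,z:at_z('wrist2',155+u/3.3,25+v/4.95,z)
t=np.array([.5853,-.4987]); 
for yaw in (.1885,):
    c,s=np.cos(yaw),np.sin(yaw); L=lambda p:np.array([[c,s],[-s,c]])@(p[:2]-t)
    print('mid front tip',L(P(396,145,.241)),L(P(396,220,.241)))
    print('outer fingers',L(P(75,170,.241)),L(P(716,172,.241)))
    for u in(231,346,460,572): print('b',L(P(u,80,.168)),P(u,80,.168))
    print('b edges', L(P(160,65,.156)),L(P(640,80,.156)))
    print('board edges',L(P(28,20,.018)),L(P(755,20,.018)))
    print('back', L(P(232,20,.030)),L(P(549,20,.030)))
print([proj('wrist2',[.5404-(-np.sin(.187))*0+k*(-np.sin(.187)),-.2739+k*np.cos(.187),.168]) for k in(-.099,.099)])
E
```

```text
mid front tip [0.001  0.1049] [0.001  0.0976]
outer fingers [-0.0456  0.1045] [0.0474 0.1045]
b [-0.0334  0.1278] [ 0.5286 -0.3795  0.168 ]
b [-0.0093  0.127 ] [ 0.5524 -0.3757  0.168 ]
b [0.0144 0.1271] [ 0.5756 -0.3712  0.168 ]
b [0.038  0.1281] [ 0.5986 -0.3658  0.168 ]
b edges [-0.0512  0.1337] [0.0554 0.1317]
board edges [-0.1304  0.1819] [0.1299 0.1821]
back [-0.0538  0.172 ] [0.0528 0.1721]
[(np.float64(270.2645208448367), np.float64(36.640995119016765)), (np.float64(271.5438977306741), np.float64(-161.05643968674948))]
```

drive_tool(
  steps=[0, -3, 15, 0, 0, 0, -5, 26, 0, 0, 0, -6, 34, 0, 0, 0, -7, 37, 0, 0, 0, -6, 34, 0, 0],
)

```text
clock: 6.08
position: [0.5574, -0.351, 0.2684]
tool_rot: [-1.57, -0.0, 0.19]
force: [1.3, 0.9, -2.8]
grip_width: 0.0099
```

drive_tool(
  steps=[0, -6, 30, 0, 0, 0, -4, 18, 0, 0, 0, 0, 0, 0, 0, 0, 0, 0, 0, 0, 0, 0, 0, 0, 0],
)

```text
clock: 6.5
position: [0.5481, -0.3059, 0.2687]
tool_rot: [-1.571, -0.0, 0.189]
force: [-0.4, -0.6, -2.7]
grip_width: 0.0099
```

```bash
python3 - <<'E'
from h import *
d=snap('wrist','wrist3'); s=monitor.observe();print(s['position'],s['tool_rot'])
f=cv2.imread('pics/wrist3.png')[25:100,155:395]
f=cv2.resize(f,None,fx=3.3,fy=3.3*1.5,interpolation=cv2.INTER_CUBIC)
cv2.imwrite('pics/w3c.png',f)
E
```

```text
[ 0.54799477 -0.30636372  0.26843942] [-1.57128839e+00 -1.60718567e-04  1.88324950e-01]
```

View pics/w3c.png

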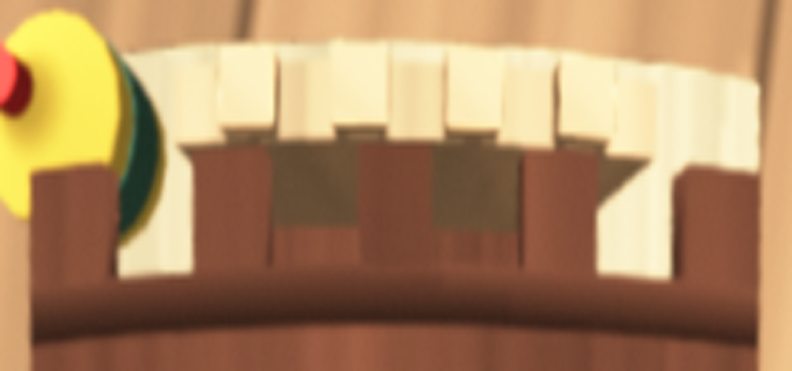

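The a side's fingers sit at crop x≈247, 360, 475, 585, about 3 mm further over than b's. From this I'll compute the target pose.

```bash
python3 - <<'E'
from h import *
np.set_printoptions(precision=4,suppress=True)
def W(fn,u,v,z):return at_z(fn,155+u/3.3,25+v/4.95,z)[:2]
b=np.mean([W('wrist2',u,80,.168) for u in(231,346,460,572)],0)
a=np.mean([W('wrist3',u,v,.168) for u,v in((247,88),(360.5,84),(475,87),(585.5,95))],0)
f2=W('wrist2',396,220,.241);f3=W('wrist3',396,220,.241)
print('a',a,'b',b,np.linalg.norm(a-b)); m=(a+b)/2
yaw=np.arctan2(-(a-b)[0],(a-b)[1]);print('mid',m,'yaw',yaw)
for t,f,y in(([.58530,-.49869],f2,.1897),([.54799,-.30636],f3,.1883)):
    c,s=np.cos(y),np.sin(y);print('front local',np.array([[c,s],[-s,c]])@(f-t))
    print('a,b local',[np.array([[c,s],[-s,c]])@(q-t) for q in(a,b)])
m2=m-.001*np.array([np.cos(yaw),np.sin(yaw)]);print('tcp target',m2,'shift mm',1000*(m2-[.54799,-.30636]),'turn deg',np.degrees(yaw-.1883))
fa=W('wrist3',75,172,.241),W('wrist3',716,174,.241); print('front yaw from tip line',np.arctan2(*(fa[1]-fa[0])[::-1]))
E
```

```text
a [ 0.5302 -0.1808] b [ 0.5638 -0.373 ] 0.19514674190060094
mid [ 0.547  -0.2769] yaw 0.1729657165101662
front local [0.0011 0.0976]
a,b local [array([0.0059, 0.3226]), array([0.0026, 0.1275])]
front local [0.0014 0.0981]
a,b local [array([0.0061, 0.1267]), array([ 0.0031, -0.0685])]
tcp target [ 0.546  -0.2771] shift mm [-1.9574 29.2711] turn deg -0.8785897258246153
front yaw from tip line 0.18815797701138087
```

drive_tool(
  steps=[0, -1, 10, -5, -0.5, 0, -1, 12, -10, -0.4, 0, 0, 7, -15, 0, 0, 0, 0, -14, 0, 0, 0, 0, -8, 0],
)

```text
clock: 6.97
position: [0.5455, -0.2762, 0.2145]
tool_rot: [-1.57, 0.002, 0.173]
force: [-0.1, -0.2, -3.5]
grip_width: 0.0099
```

drive_tool(
  steps=[0, 0, 0, 0, 0, 0, 0, 0, 0, 0, 0, 0, 0, 0, 0, 0, 0, 0, 0, 0, 0, 0, 0, 0, 0],
)

```text
clock: 7.38
position: [0.5462, -0.2773, 0.2169]
tool_rot: [-1.571, -0.001, 0.172]
force: [-0.7, 0.1, -3.0]
grip_width: 0.0099
```

```bash
python3 - <<'E'
from h import *
s=monitor.observe();print(s['position'],s['tool_rot'],s['force'],s['moment'])
a=[]
for n in('wrist','side','scene'): snap(n,n+'4')
f=cv2.imread('pics/wrist4.png')[25:100,155:395]; f=cv2.resize(f,(800,330),interpolation=cv2.INTER_CUBIC)
# b end region in scene & a end in side
def crop(n,P,w,h):
    u,v=map(int,proj(n,P)); return cv2.resize(cv2.imread('pics/'+n+'.png')[v-h//2:v+h//2,u-w//2:u+w//2],(400,270),interpolation=cv2.INTER_CUBIC)
g=np.hstack([crop('side4',[.547,-.277,.175],80,54),crop('scene4',[.547,-.277,.175],128,86)])
cv2.imwrite('pics/x4.png',np.vstack([f,g]))
E
```

```text
[ 0.54619507 -0.27730261  0.21691687] [-1.57131979e+00 -7.75780977e-04  1.72404711e-01] [-0.6530941   0.11322442 -2.98350652] [ 0.01728289 -0.02415385 -0.00930829]
```

View pics/x4.png

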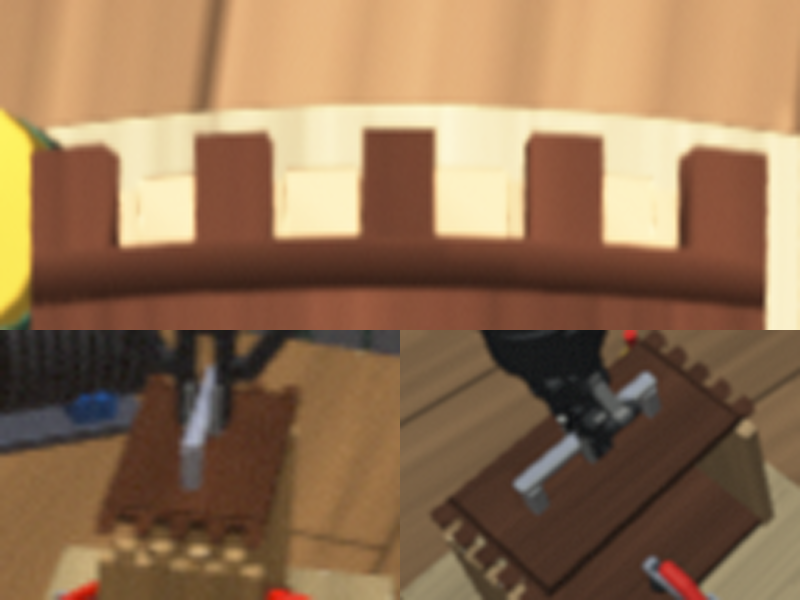

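The a end shows the side's fingers centred in the notches, about 0.6 mm to the left. I'll trim slightly and feel downwards.

drive_tool(
  steps=[0, -0.4, 0, -2, 0.15, 0, 0, 0, -2, 0, 0, 0, 0, -2, 0, 0, 0, 0, -2, 0, 0, 0, 0, 0, 0],
)

```text
clock: 7.95
position: [0.5454, -0.2769, 0.2077]
tool_rot: [-1.57, 0.001, 0.175]
force: [0.0, 0.1, -2.6]
grip_width: 0.0099
```

drive_tool(
  steps=[0, 0, 0, -1, 0, 0, 0, 0, -1, 0, 0, 0, 0, -1, 0, 0, 0, 0, 0, 0, 0, 0, 0, 0, 0],
)

```text
clock: 8.37
position: [0.5456, -0.277, 0.2053]
tool_rot: [-1.571, 0.0, 0.175]
force: [0.7, -0.3, -3.3]
grip_width: 0.01
```

drive_tool(
  steps=[0, 0, 0, -1, 0, 0, 0, 0, 0, 0, 0, 0, 0, -1, 0, 0, 0, 0, 0, 0, 0, 0, 0, 0, 0],
)

```text
clock: 8.78
position: [0.5456, -0.277, 0.2033]
tool_rot: [-1.571, 0.0, 0.175]
force: [-0.3, -1.0, -3.3]
grip_width: 0.0099
```

drive_tool(
  steps=[0, 0, 0, -1, 0, 0, 0, 0, 0, 0, 0, 0, 0, -1, 0, 0, 0, 0, 0, 0, 0, 0, 0, 0, 0],
)

```text
clock: 9.2
position: [0.5457, -0.2772, 0.2014]
tool_rot: [-1.571, -0.0, 0.175]
force: [-0.3, -1.5, -1.1]
grip_width: 0.0099
```

drive_tool(
  steps=[0, 0, 0, -1, 0, 0, 0, 0, 0, 0, 0, 0, 0, 0, 0, 0, 0, 0, 0, 0, 0, 0, 0, 0, 0],
)

```text
clock: 9.62
position: [0.5457, -0.2772, 0.2005]
tool_rot: [-1.571, -0.0, 0.175]
force: [1.0, -2.8, 2.3]
grip_width: 0.0094
```

drive_tool(
  steps=[0, 0, 0, -1, 0, 0, 0, 0, 0, 0, 0, 0, 0, 0, 0, 0, 0, 0, 0, 0, 0, 0, 0, 0, 0],
)

```text
clock: 10.03
position: [0.5457, -0.2773, 0.1995]
tool_rot: [-1.571, -0.0, 0.175]
force: [1.7, -5.2, 3.8]
grip_width: 0.0097
```

drive_tool(
  steps=[0, 0, -0.6, 0, 0, 0, 0, 0, -1, 0, 0, 0, 0, 0, 0, 0, 0, 0, 0, 0, 0, 0, 0, 0, 0],
)

```text
clock: 10.45
position: [0.5457, -0.2777, 0.1983]
tool_rot: [-1.571, -0.0, 0.175]
force: [1.5, -5.4, 4.1]
grip_width: 0.0097
```

drive_tool(
  steps=[0, 0, 0, -1, 0, 0, 0, 0, 0, 0, 0, 0, 0, 0, 0, 0, 0, 0, 0, 0, 0, 0, 0, 0, 0],
)

```text
clock: 10.87
position: [0.5456, -0.2777, 0.1972]
tool_rot: [-1.571, 0.0, 0.175]
force: [1.8, -4.7, 1.4]
grip_width: 0.0097
```

drive_tool(
  steps=[0, 0, 0, -1, 0, 0, 0, 0, 0, 0, 0, 0, 0, 0, 0, 0, 0, 0, 0, 0, 0, 0, 0, 0, 0],
)

```text
clock: 11.28
position: [0.5456, -0.2775, 0.1961]
tool_rot: [-1.571, 0.0, 0.176]
force: [2.2, -3.1, -1.2]
grip_width: 0.0096
```

```bash
python3 -c "
from h import *
s=monitor.observe();print(s['position'],s['tool_rot'],s['force'],s['moment'])"
```

```text
[ 0.54556098 -0.27748814  0.19610237] [-1.57058909e+00  2.11260185e-04  1.75537835e-01] [ 2.16997496 -3.09716975 -1.21128322] [-0.67983709 -0.55897134  0.0516345 ]
```

drive_tool(
  steps=[0, 0, 0, -1, 0, 0, 0, 0, 0, 0, 0, 0, 0, 0, 0, 0, 0, 0, 0, 0, 0, 0, 0, 0, 0],
)

```text
clock: 11.7
position: [0.5456, -0.2776, 0.1955]
tool_rot: [-1.571, -0.0, 0.175]
force: [0.5, -1.5, 5.6]
grip_width: 0.0098
```

drive_tool(
  steps=[0, 0, 0, -0.7, 0, 0, 0, 0, 0, 0, 0, 0, 0, 0, 0, 0, 0, 0, 0, 0, 0, 0, 0, 0, 0],
)

```text
clock: 12.12
position: [0.5457, -0.2777, 0.1954]
tool_rot: [-1.571, -0.001, 0.175]
force: [-2.5, -1.7, 14.3]
grip_width: 0.0098
```

drive_tool(
  steps=[0, 0, 0, -0.7, 0, 0, 0, 0, 0, 0, 0, 0, 0, 0, 0, 0, 0, 0, 0, 0, 0, 0, 0, 0, 0],
)

```text
clock: 12.53
position: [0.5457, -0.2778, 0.1953]
tool_rot: [-1.571, -0.001, 0.175]
force: [-6.4, 0.1, 23.9]
grip_width: 0.0097
```

```bash
python3 - <<'E'
from h import *
s=monitor.observe();print(s['position'],s['tool_rot'],s['force'],s['moment'])
snap('wrist','wrist5');snap('scene','scene5');snap('side','side5')
f=cv2.imread('pics/wrist5.png')[25:100,155:395]; f=cv2.resize(f,(800,330),interpolation=cv2.INTER_CUBIC)
def crop(n,P,w,h):
    u,v=map(int,proj(n,P)); return cv2.resize(cv2.imread('pics/'+n+'.png')[v-h//2:v+h//2,u-w//2:u+w//2],(400,270),interpolation=cv2.INTER_CUBIC)
g=np.hstack([crop('side5',[.547,-.277,.165],80,54),crop('scene5',[.547,-.277,.165],128,86)])
cv2.imwrite('pics/x5.png',np.vstack([f,g]))
E
```

```text
[ 0.54572184 -0.27777399  0.1953412 ] [-1.57139336e+00 -9.16081025e-04  1.75203447e-01] [-6.36831687  0.10786053 23.87458967] [0.07971139 1.20580483 0.00606078]
```

View pics/x5.png

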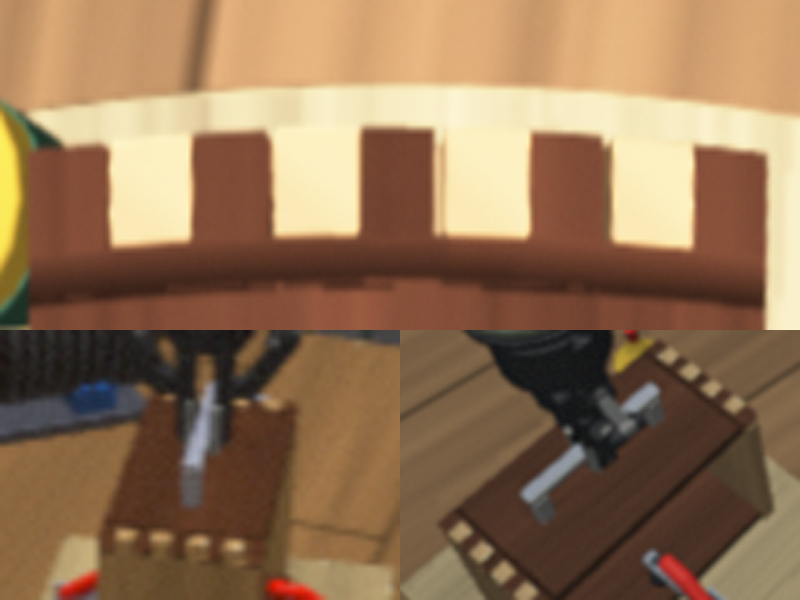

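The front appears seated: a hard stop at TCP z 0.1953 (0.195 expected), with the side's fingers filling the notches at both ends. I'll relieve the load, release, and lift clear.

drive_tool(
  steps=[0, 0, 0, 0.7, 0, 0, 0, 0, 0.5, 0, 2, 0, 0, 0, 0, 20, 0, 0, 0, 0, 50, 0, 0, 0, 0],
  grip_force=30,
)

```text
clock: 13.1
position: [0.5453, -0.2771, 0.1947]
tool_rot: [-1.57, 0.001, 0.176]
force: [0.5, 0.4, 0.2]
grip_width: 0.0307
```

drive_tool(
  steps=[50, 0, 0, 0, 0, 50, 0, 0, 0, 0, 50, 0, 0, 5, 0, 50, 0, 0, 15, 0, 50, 0, 0, 30, 0],
)

```text
clock: 13.52
position: [0.5443, -0.2769, 0.2432]
tool_rot: [-1.568, 0.004, 0.176]
force: [0.2, 0.5, 0.7]
grip_width: 0.0501
```

drive_tool(
  steps=[50, 0, 0, 30, 0, 50, 5, -27, 10, 0, 50, 5, -27, 10, 0, 50, 0, 0, 0, 0, 50, 0, 0, 0, 0],
)

```text
clock: 13.93
position: [0.5554, -0.3329, 0.2956]
tool_rot: [-1.571, -0.0, 0.173]
force: [1.0, 0.8, -0.8]
grip_width: 0.0499
```

```bash
python3 - <<'E'
from h import *
s=monitor.observe();print(s['position'],s['tool_rot'],s['force'])
for n in('wrist','side','scene'): snap(n,n+'6')
print(proj('wrist6',[.53,-.18,.168]),proj('wrist6',[.546,-.277,.168]),proj('scene6',[.546,-.277,.168]))
f=cv2.resize(cv2.imread('pics/wrist6.png')[0:200,60:500],(792,360),interpolation=cv2.INTER_CUBIC)
def crop(n,P,w,h):
    u,v=map(int,proj(n,P)); return cv2.resize(cv2.imread('pics/'+n+'.png')[v-h//2:v+h//2,u-w//2:u+w//2],(396,240),interpolation=cv2.INTER_CUBIC)
g=np.hstack([crop('side6',[.547,-.277,.165],80,48),crop('scene6',[.547,-.277,.165],120,74)])
cv2.imwrite('pics/x6.png',np.vstack([f,g]))
E
```

```text
[ 0.55536025 -0.33292434  0.29555108] [-1.57140829e+00 -3.04838113e-04  1.73424067e-01] [ 0.99161606  0.8487169  -0.82830116]
(np.float64(274.76939088082884), np.float64(14.38219521202953)) (np.float64(273.46675288120883), np.float64(136.50004002302356)) (np.float64(180.41475838530232), np.float64(266.34331946637195))
```

View pics/x6.png

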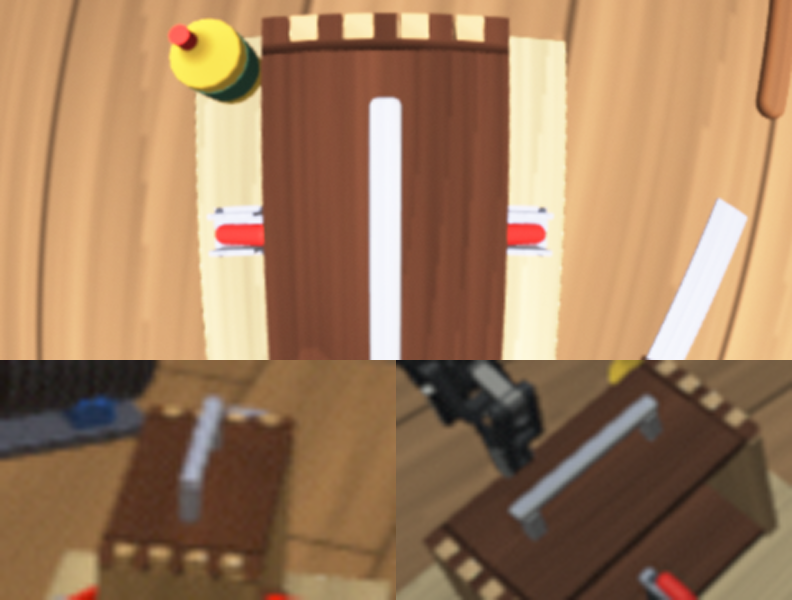

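Both joints look flush. I'll verify by touching each end with closed fingertips (flush means TCP z ≈ 0.182) and press lightly, starting with b.

drive_tool(
  steps=[0, 4, -16, 0, 0, 0, 3, -15, 0, 0, 0, 0, 0, -25, 0, 0, 0, 0, -30, 0, 0, 0, 0, -30, 0],
)

```text
clock: 14.5
position: [0.5628, -0.3618, 0.2093]
tool_rot: [-1.571, -0.001, 0.176]
force: [0.7, -1.1, -0.2]
grip_width: -0.0004
```

drive_tool(
  steps=[0, 0, 0, -15, 0, 0, 0, 0, -8, 0, 0, 0, 0, 0, 0, 0, 0, 0, 0, 0, 0, 0, 0, 0, 0],
)

```text
clock: 14.92
position: [0.5632, -0.3627, 0.1885]
tool_rot: [-1.572, -0.001, 0.176]
force: [0.4, 0.6, 0.2]
grip_width: 0.0002
```

drive_tool(
  steps=[0, 0, 0, -1.5, 0, 0, 0, 0, 0, 0, 0, 0, 0, -1.5, 0, 0, 0, 0, 0, 0, 0, 0, 0, 0, 0],
)

```text
clock: 15.33
position: [0.5626, -0.3626, 0.1841]
tool_rot: [-1.571, 0.0, 0.175]
force: [0.2, 0.1, 0.6]
grip_width: 0.0001
```

drive_tool(
  steps=[0, 0, 0, -1, 0, 0, 0, 0, 0, 0, 0, 0, 0, -1, 0, 0, 0, 0, 0, 0, 0, 0, 0, 0, 0],
)

```text
clock: 15.75
position: [0.5626, -0.3627, 0.1822]
tool_rot: [-1.571, -0.0, 0.175]
force: [-0.0, 0.5, 1.2]
grip_width: 0.0003
```

drive_tool(
  steps=[0, 0, 0, -0.7, 0, 0, 0, 0, 0, 0, 0, 0, 0, 0, 0, 0, 0, 0, 0, 0, 0, 0, 0, 0, 0],
)

```text
clock: 16.17
position: [0.5627, -0.3628, 0.1821]
tool_rot: [-1.571, -0.001, 0.175]
force: [-3.5, 1.6, 9.7]
grip_width: -0.0001
```

Contact at 0.182, so b is fully down. I'll add a little more push, then do the a end.

drive_tool(
  steps=[0, 0, 0, -0.6, 0, 0, 0, 0, 0, 0, 0, 0, 0, 0, 0, 0, 0, 0, 10, 0, 0, 0, 0, 30, 0],
)

```text
clock: 16.58
position: [0.5611, -0.3616, 0.2178]
tool_rot: [-1.567, 0.005, 0.176]
force: [-0.1, 0.4, -0.7]
grip_width: 0.0004
```

drive_tool(
  steps=[0, -5, 30, 15, 0, 0, -7, 38, 5, 0, 0, -7, 38, 0, 0, 0, -7, 38, 0, 0, 0, -5, 28, 0, 0],
)

```text
clock: 17.0
position: [0.531, -0.1875, 0.2413]
tool_rot: [-1.57, -0.001, 0.177]
force: [0.9, 0.6, -0.5]
grip_width: 0.0003
```

drive_tool(
  steps=[0, 0, 0, -18, 0, 0, 0, 0, -20, 0, 0, 0, 0, -16, 0, 0, 0, 0, 0, 0, 0, 0, 0, 0, 0],
)

```text
clock: 17.42
position: [0.5314, -0.1907, 0.1869]
tool_rot: [-1.57, 0.001, 0.175]
force: [-0.2, -0.0, -0.2]
grip_width: -0.0001
```

drive_tool(
  steps=[0, 0, 0, -1, 0, 0, 0, 0, -1, 0, 0, 0, 0, 0, 0, 0, 0, 0, 0, 0, 0, 0, 0, 0, 0],
)

```text
clock: 17.83
position: [0.5317, -0.1907, 0.1852]
tool_rot: [-1.571, -0.0, 0.175]
force: [-0.4, 0.2, -0.5]
grip_width: -0.0002
```

drive_tool(
  steps=[0, 0, 0, -1, 0, 0, 0, 0, 0, 0, 0, 0, 0, -1, 0, 0, 0, 0, 0, 0, 0, 0, 0, 0, 0],
)

```text
clock: 18.25
position: [0.5315, -0.1906, 0.1827]
tool_rot: [-1.571, 0.0, 0.175]
force: [-0.3, -0.1, -0.5]
grip_width: 0.0002
```

drive_tool(
  steps=[0, 0, 0, -1, 0, 0, 0, 0, 0, 0, 0, 0, 0, 0, 0, 0, 0, 0, 0, 0, 0, 0, 0, 0, 0],
)

```text
clock: 18.67
position: [0.5317, -0.1907, 0.1821]
tool_rot: [-1.571, -0.0, 0.175]
force: [-1.6, 0.4, 6.1]
grip_width: 0.0
```

drive_tool(
  steps=[0, 0, 0, -0.6, 0, 0, 0, 0, 0, 0, 0, 0, 0, 0, 0, 0, 0, 0, 0, 0, 0, 0, 0, 0, 0],
)

```text
clock: 19.08
position: [0.5318, -0.1907, 0.182]
tool_rot: [-1.571, -0.001, 0.175]
force: [-4.2, 1.1, 15.4]
grip_width: -0.0001
```

Both ends read 0.182, flush. I'll lift clear, take a last look and hand in.

drive_tool(
  steps=[0, 0, 0, 10, 0, 0, 0, 0, 30, 0, 0, 0, 0, 35, 0, 0, 0, 0, 35, 0, 0, 0, 0, 10, 0],
)

```text
clock: 19.5
position: [0.5329, -0.1911, 0.3066]
tool_rot: [-1.573, -0.006, 0.175]
force: [-0.2, 0.5, -0.1]
grip_width: -0.0
```

drive_tool(
  steps=[0, 0, 30, 0, 0, 0, 0, 38, 0, 0, 0, 0, 38, 0, 0, 0, 0, 20, 0, 0, 0, 0, 0, 0, 0],
)

```text
clock: 19.92
position: [0.5317, -0.0596, 0.3017]
tool_rot: [-1.569, -0.001, 0.181]
force: [0.9, 0.5, 0.7]
grip_width: 0.0001
```

```bash
python3 - <<'E'
from h import *
for n in('scene','side'): snap(n,n+'7')
s=monitor.observe();print(s['position'],s['force'])
f=cv2.resize(cv2.imread('pics/scene7.png')[200:400,100:300],(400,400),interpolation=cv2.INTER_CUBIC)
g=cv2.resize(cv2.imread('pics/side7.png')[120:330,190:400],(400,400),interpolation=cv2.INTER_CUBIC)
cv2.imwrite('pics/x7.png',np.hstack([f,g]))
E
```

```text
[ 0.53165585 -0.06403071  0.30155032] [ 0.39559297 -0.72693896  0.04221941]
```

View pics/x7.png

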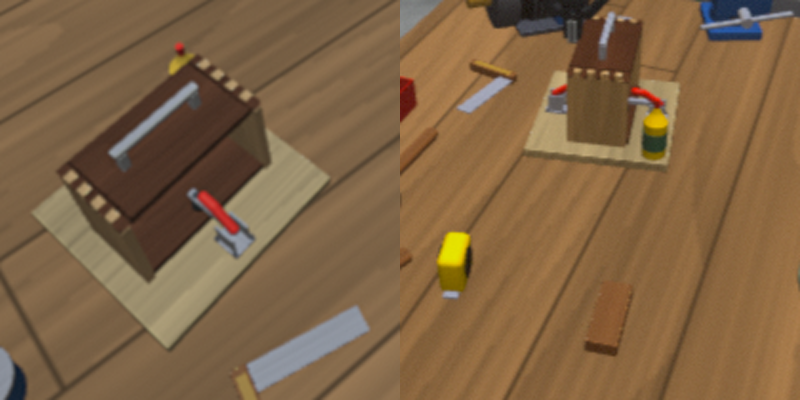

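The front sits flush on both joints. The glue (655,135), tape measure (455,260) and offcut (610,318) are where they stood, and the arm is clear.

```bash
python3 -c "
from workcell import workorder
print(workorder.job_done())"
```

```text
the job is handed in; nothing more can be done
None
```

The drawer front is seated on the frame and released, and I handed the job in at about 20 s. No verdict was reported.

- **Fit:** I gripped the dark front by its pull and matched it to both sides' measured offsets with the wrist camera (the sides stood about 3 mm apart along x). It went in with a peak push of about 24 N at the wrist, or about 27 N allowing for the front's weight, and met a hard stop at the expected height.
- **Seat check:** Touching each end with closed fingertips gave TCP z of 0.182 m at both, which is flush. I pressed each end lightly (about 15 N or a little more) and neither moved further.
- **Surroundings:** The last pictures show the glue bottle, tape measure and offcut where they started, judged by eye, and the arm clear of everything. I did not measure the sum of the contact forces between front and frame, only the wrist force. None of the checks failed or disagreed.

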